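# Lids back on the storage jars

### The job

The four white storage jars are washed and dry and their wooden knob lids lie about between them: put every lid back on the jar it belongs to by size, so that it drops fully home and sits flat on the jar's rim. Leave the jars standing where they are, and leave the coaster and the espresso cup alone. Mind the pantry door post on the right and the wall cupboard above the back of the worktop.

Things in the scene. Friction and masses are not known exactly. Their poses are not given: they have to be found in the camera images.
- jar_large: the largest of four open cylindrical white stoneware jars, 72 mm outside diameter, round mouth of 64 mm inside diameter, 70 mm tall, wall 4 mm, inner floor 6 mm up; loose, standing upright; origin at the centre of its underside, z up
- jar_medium: the second largest of four open cylindrical white stoneware jars, 60 mm outside diameter, round mouth of 52 mm inside diameter, 65 mm tall, wall 4 mm, inner floor 6 mm up; loose, standing upright; origin at the centre of its underside, z up
- jar_small: the third largest of four open cylindrical white stoneware jars, 49 mm outside diameter, round mouth of 41 mm inside diameter, 60 mm tall, wall 4 mm, inner floor 6 mm up; loose, standing upright; origin at the centre of its underside, z up
- jar_mini: the smallest of four open cylindrical white stoneware jars, 39 mm outside diameter, round mouth of 31 mm inside diameter, 55 mm tall, wall 4 mm, inner floor 6 mm up; loose, standing upright; origin at the centre of its underside, z up
- lid_large: largest of four dark-wood lids, for jar_large. Loose, lies knob up on its plug; origin at centre of the plug's underside, z up. Plug 59 mm wide, 10 mm deep, bevelled foot, grey silicone ring (2.5 mm play in the mouth); rim disc 72 mm wide from 10 to 17 mm above the origin, rests on the jar's rim; round knob 22 mm wide from 17 to 45 mm. Seated, its origin is 60 mm above the jar's
- lid_medium: second largest of four dark-wood lids, for jar_medium. Loose, lies knob up on its plug; origin at centre of the plug's underside, z up. Plug 47 mm wide, 10 mm deep, bevelled foot, grey silicone ring (2.5 mm play in the mouth); rim disc 60 mm wide from 10 to 17 mm above the origin, rests on the jar's rim; round knob 22 mm wide from 17 to 45 mm. Seated, its origin is 55 mm above the jar's
- lid_small: third largest of four dark-wood lids, for jar_small. Loose, lies knob up on its plug; origin at centre of the plug's underside, z up. Plug 36 mm wide, 10 mm deep, bevelled foot, grey silicone ring (2.5 mm play in the mouth); rim disc 49 mm wide from 10 to 17 mm above the origin, rests on the jar's rim; round knob 22 mm wide from 17 to 45 mm. Seated, its origin is 50 mm above the jar's
- lid_mini: smallest of four dark-wood lids, for jar_mini. Loose, lies knob up on its plug; origin at centre of the plug's underside, z up. Plug 26 mm wide, 10 mm deep, bevelled foot, grey silicone ring (2.5 mm play in the mouth); rim disc 39 mm wide from 10 to 17 mm above the origin, rests on the jar's rim; round knob 22 mm wide from 17 to 45 mm. Seated, its origin is 45 mm above the jar's
- coaster: a flat round dark-wood drinks coaster without a knob, 86 mm in diameter and 8 mm thick, lying loose on the worktop; not a lid, stays where it is; origin at the centre of its underside. It lies about under the front edge of the wall cupboard, whose underside is 470 mm above the worktop
- espresso_cup: a cream-coloured handleless espresso cup, tapered, 62 mm across the rim and 58 mm tall, standing loose on the worktop; not one of the jars, stays where it is, uncovered; origin at the centre of its underside. (The pantry door post stands upright about 430 mm from the base axis, 30 degrees to the right of straight ahead)
Not all that is in view belongs to the job. What is shaped like the lid_mini but blue or pink is not meant.

How it is judged:
By the outcome, as a careful person would: the job done as asked, in the order asked, and still so for the second after the job is handed in, with the robot touching nothing.
It also fails if it takes over 88 s, if anything falls off the work surface, if the arm or the gripper's body presses on something with over 40 N, if the wrist force passes 120 N, or if a joint passes its speed limit or range.

### The arm

A 6-joint arm with a two-finger parallel gripper is mounted at the origin on a cart in front of the work surface, level with it; the furniture and walls round the work are solid. World frame = base frame: x ahead of the robot, y to its left, z up, the work surface at z = 0. Lengths are in m, angles in degrees, forces in N, time in s.
With the tool pointing down it reaches from about 0.4 to 0.825 m from the base axis. Payload 7 kg.
Tool frame: the origin (TCP) lies midway between the tips of the shut fingers; the grasp point (between the pads) lies 19 mm behind it; z points along the fingers, y is the line along which they close (so a half turn about z gives the same grasp; the last joint's range is limited). The gripper opens to 88 mm and grips with 3 to 60 N. Pads are 19 mm wide; open, the fingers measure 130 mm over their backs; the gripper's body (78 mm by 193 mm) begins 47 mm behind the grasp point.
Start: joints at [91.736, 20.546, 0.682, 0, -70.136, -16.507], TCP at [0.172, 0.653, 0.227] pointing down, gripper open.
Joint ranges: [-176.03, 176.03], [-82.01, 121.73], [-58.28, 71.71], [-173.87, 95.51], [-174.79, -0.11], [-173.66, 173.66]. Speed limits (degrees/s): [136.94, 136.94, 172.46, 180, 180, 180].

### API

Orientations are given as [roll, pitch, yaw] about the fixed x, y, z axes, in that order (R = Rz(yaw) Ry(pitch) Rx(roll)).
In Python, from plant import ctrl gives the robot as it stands. The module is installed in compiled form; this text tells all that it offers.
- The arm moves only by the tool send_rows, never from a script. Its argument "plan" is a list that holds one entry, the list of rows, each a list of 6 numbers: the shift along the tool's x, y, z in fractions of the full range, 1 being 75 cm, then the turn, a rotation vector about the tool's x, y, z in normalised numbers (1 is 360 degrees). A call has 1 to 8 rows; each row is the pose to reach, as a shift and turn from the pose commanded when the call began, along the tool's axes at that moment; what a row does not reach only later rows make up. A row lasts 1/12 s, in which the tool goes at most 41.7 mm and 7.16 degrees, less where a joint would pass 70% of its speed; a pose out of reach is approached as far as the arm can. No shift or turn number may pass 1 either way. A call with a gripper value outside its range is refused whole. "fingers" is the opening, from 0 (shut) to 1 (fully open), set as the call begins (left out, the last holds). The fingers move at their own pace and stop on an object; the grip force is fixed at half the most. Time passes only in rows, so rows that repeat a pose let the fingers close. It gives the time, the measured TCP pose, the force, the opening and the grip force at its end, in the units of the state.
- ctrl.get_obs(): the state, without advancing time (a new reading comes with each control period).
- ctrl.snapshot(name): name is "scene" or "side" or "wrist"; returns a dict with "img" (420x560x3 uint8, red, green, blue), "K" (3x3 intrinsics, pixels), "pose" (4x4, takes a point from camera to world coordinates). Camera axes: x right, y down, z forward; pixel columns grow to the right and rows downward; lengths in m; the calibration is good to about 2 mm. A picture is of the moment at which its call begins. There is no depth.
- ctrl.close_job(): hands the job in; it is judged then, once.
The state is a dict: "clock": time; "joint_pos": joint angles; "qvel": joint speeds; "tau": joint torques, N m; "tool_pos": TCP position; "orientation": TCP orientation; "force": force on the tool from outside, world axes, zero at the start; "moment": the same for the moment, N m; "opening": finger opening in m; "gripper_force": force on a finger pad.
Only numpy, scipy, OpenCV 4.12 (cv2) and the standard library are available. Lean on these libraries where they do the work, as an engineer would, in place of code of your own. Each camera call takes 0.05 s, during which the arm holds its last target. There are 200 camera calls.

## Working session

There is one attempt and no reset: what is moved stays moved. The work goes in short steps, Python scripts to look and compute and a tool call to move; the robot and the scene stay as the last step left them, time stands still between calls to the robot, and variables do not carry over. Pictures are saved under pics/ and viewed, at most 14 in all, crops included, and the job is handed in when it is done.

Besides the shell and the picture viewer there is one more tool, called after ">>>" by a JSON object that holds its "name" and its "arguments", one argument or row to a line. send_rows: Moves the arm, as the interface text tells. Its arguments: {"type":"object","properties":{"plan":{"type":"array","items":{"type":"array","items":{"type":"array","items":{"type":"number"}}}},"fingers":{"type":"number"}},"required":["plan"]}

```bash
mkdir -p pics; python3 - <<'E'
from plant import ctrl
import cv2,pickle
o=ctrl.get_obs();print({k:o[k] for k in("clock","tool_pos","orientation","opening","force")})
d={}
for n in("scene","side","wrist"):
    s=ctrl.snapshot(n);d[n]=s
    cv2.imwrite(f"pics/a_{n}.png",cv2.resize(s["img"][:,:,::-1],(800,600),interpolation=cv2.INTER_CUBIC))
    print(n,s["K"].round(1).tolist(),s["pose"].round(3).tolist())
pickle.dump(d,open("a.pkl","wb"))
E
```

```text
{'clock': 0.0, 'tool_pos': array([0.17199071, 0.65219888, 0.22563267]), 'orientation': array([ 1.79905234e+02, -7.52367413e-03, -1.47777930e+01]), 'opening': 0.08776195952665965, 'force': array([-0.16858567, -0.80300821, -0.22402661])}
scene [[405.9, 0.0, 277.6], [0.0, 405.9, 211.3], [0.0, 0.0, 1.0]] [[0.651, -0.581, 0.488, 0.009], [-0.759, -0.502, 0.415, -0.15], [0.004, -0.641, -0.768, 0.697], [0.0, 0.0, 0.0, 1.0]]
side [[483.6, 0.0, 281.5], [0.0, 483.6, 212.2], [0.0, 0.0, 1.0]] [[-0.227, -0.479, 0.848, -0.447], [-0.974, 0.095, -0.207, 0.425], [0.019, -0.873, -0.488, 0.555], [0.0, 0.0, 0.0, 1.0]]
wrist [[332.9, 0.0, 276.1], [0.0, 332.9, 210.3], [0.0, 0.0, 1.0]] [[-0.255, -0.929, -0.27, 0.243], [-0.967, 0.245, 0.07, 0.634], [0.001, 0.279, -0.96, 0.385], [0.0, 0.0, 0.0, 1.0]]
```

View pics/a_scene.png

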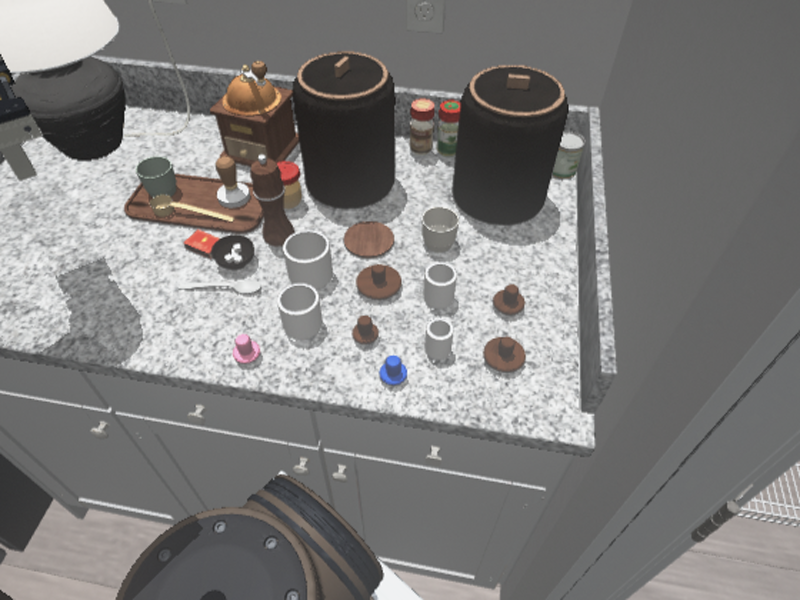

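View pics/a_side.png

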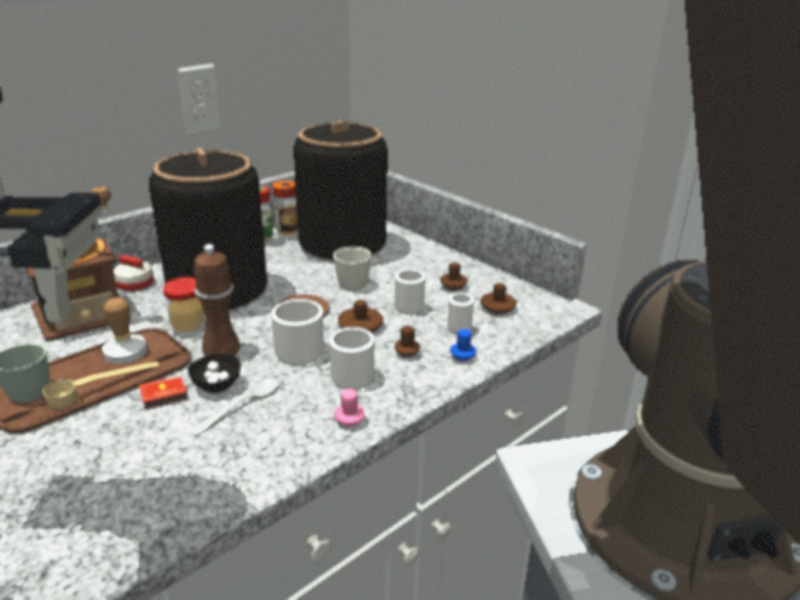

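The scene picture shows the jars at (308,262) L, (300,312) M, (440,285) S and (439,340) mini. The lids are at (378,283) L, (505,353) M, (508,300) S and (365,332) mini, the cup is at (440,230) and the coaster at (369,239).

```bash
python3 - <<'E'
import cv2,pickle
d=pickle.load(open("a.pkl","rb"))
for n,(x,y) in {"scene":(185,150),"side":(180,165)}.items():
    c=d[n]["img"][y:y+135,x:x+195,::-1]
    cv2.imwrite(f"pics/b_{n}.png",cv2.resize(c,None,fx=4,fy=4,interpolation=cv2.INTER_CUBIC))
E
```

```text
(no output)
```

View pics/b_scene.png

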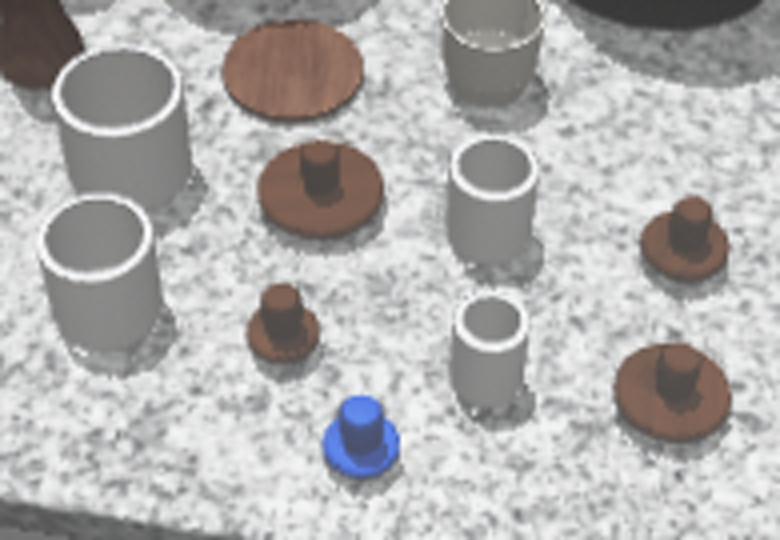

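View pics/b_side.png

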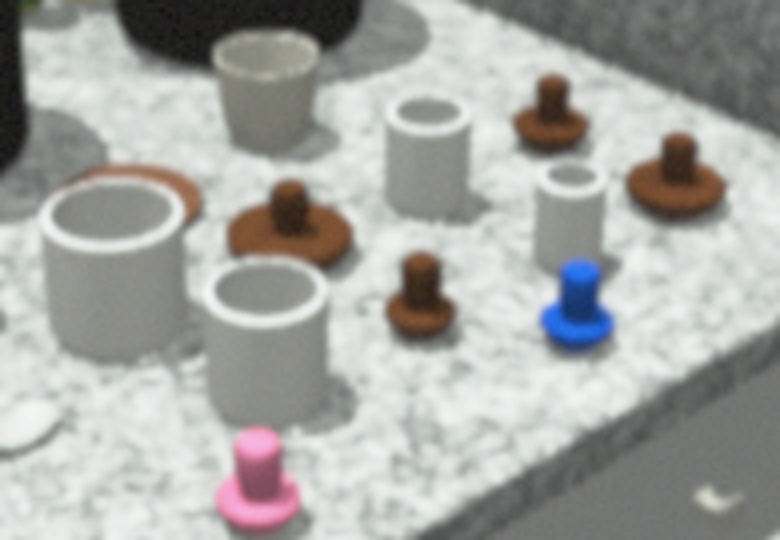

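Crop readings, bounding boxes of the outlines. Scene jar rims: L x53–184 y46–139, M x38–154 y194–280, S x449–538 y135–200, mini x453–528 y289–352. Lid discs and knobs, and the same for the side view, go into the script below.

```bash
cat > h.py <<'E'
import numpy as np
from scipy.optimize import least_squares
def proj(s,P):
    T=np.linalg.inv(s["pose"]); q=P@T[:3,:3].T+T[:3,3]; q=q@s["K"].T
    return q[:,:2]/q[:,2:]
t=np.linspace(0,2*np.pi,180)
def circ(x,y,r,z): return np.c_[x+r*np.cos(t),y+r*np.sin(t),0*t+z]
RJ=dict(L=(.036,.070),M=(.030,.065),S=(.0245,.060),m=(.0195,.055))
def jar(s,x,y,k,z0=0):  # xmin xmax ymin ymax of rim outline
    p=proj(s,circ(x,y,RJ[k][0],RJ[k][1]+z0)); return np.r_[p[:,0].min(),p[:,0].max(),p[:,1].min(),p[:,1].max()]
def lid(s,x,y,k,z0=0):  # disc xmin xmax, disc bottom ymax, knob top ymin, knob xmin xmax
    r=RJ[k][0]; a=proj(s,circ(x,y,r,.0135+z0)); b=proj(s,circ(x,y,r,.010+z0)); c=proj(s,circ(x,y,.011,.045+z0))
    return np.r_[a[:,0].min(),a[:,0].max(),b[:,1].max(),c[:,1].min(),c[:,0].min(),c[:,0].max()]
E
python3 - <<'E'
import pickle
from h import *
d=pickle.load(open("a.pkl","rb"))
off={"scene":(185,150),"side":(180,165)}
J={"L":dict(scene=(53,184,46,139),side=(40,187,177,251)),"M":dict(scene=(38,154,194,280),side=(204,329,257,327)),
"S":dict(scene=(449,538,135,200),side=(386,470,96,139)),"m":dict(scene=(453,528,289,352),side=(537,606,162,200))}
Ld={"L":dict(scene=(258,384,237,141,300,340),side=(228,353,272,179,272,308)),"m":dict(scene=(247,320,363,284,262,300),side=(387,455,337,252,404,439)),
"S":dict(scene=(640,729,280,197,675,711),side=(513,588,151,75,537,570)),"M":dict(scene=(613,731,440,344,662,701),side=(626,725,216,133,663,697))}
for nm,D,f in(("jar",J,jar),("lid",Ld,lid)):
  for k,v in D.items():
    out=[]
    for cams in (["scene"],["side"],["scene","side"]):
      def res(q):
        r=[]
        for c in cams:
          o=off[c]; m=np.array(v[c])/4.0-.125
          m+= np.array([o[0],o[0],o[1],o[1]]) if nm=="jar" else np.array([o[0],o[0],o[1],o[1],o[0],o[0]])
          r.append(f(d[c],q[0],q[1],k)-m)
        return np.concatenate(r)
      R=least_squares(res,[.6,-.1]); out.append((R.x*1000).round(1).tolist()+[round(float(np.sqrt(np.mean(R.fun**2))),2)])
    print(nm,k,out)
E
```

```text
jar L [[401.7, 365.0, 0.13], [401.0, 367.6, 0.24], [402.0, 366.7, 0.44]]
jar M [[325.0, 302.1, 0.42], [321.6, 303.7, 0.27], [324.3, 302.8, 0.6]]
jar S [[499.1, 180.8, 0.35], [492.4, 183.3, 0.4], [497.9, 181.3, 0.77]]
jar m [[420.3, 121.0, 0.32], [414.4, 122.9, 0.42], [419.1, 121.2, 0.73]]
lid L [[457.8, 268.3, 0.69], [456.6, 268.5, 0.75], [457.6, 268.3, 0.73]]
lid m [[368.9, 215.5, 0.76], [366.2, 216.8, 0.9], [368.7, 215.9, 0.89]]
lid S [[557.0, 89.6, 0.76], [552.1, 90.6, 0.5], [556.2, 89.3, 0.74]]
lid M [[471.0, 39.8, 0.93], [466.8, 41.1, 0.65], [470.3, 39.7, 0.87]]
```

```bash
python3 - <<'E'
import pickle
from h import *
s=pickle.load(open("a.pkl","rb"))["scene"]
def at(u,v,z):
    r=s["pose"][:3,:3]@np.linalg.inv(s["K"])@[u*.7,v*.7,1]; c=s["pose"][:3,3]; return (c+r*(z-c[2])/r[2])[:2].round(3)
for n,u,v,z in [("coaster",369,239,.008),("cup base",440,243,0),("mill base",278,238,0),("crock1 base",350,190,0),("crock2",500,205,0),("edge left",0,352,0),("edge right",592,450,0),("back right",597,110,.0),("back left",90,95,0),("blue",393,376,0),("pink",246,355,0),("bowl",234,255,0)]: print(n,at(u,v,z))
# mill height: top pixel (263,158)
c=s["pose"]; xy=at(278,238,0)
for h in (.1,.15,.2): print(h,(proj(s,np.array([[*xy,h]]))/.7).round(0))
E
```

```text
coaster [0.523 0.349]
cup base [0.601 0.256]
mill base [0.428 0.475]
crock1 base [0.603 0.47 ]
crock2 [0.751 0.234]
edge left [0.003 0.602]
edge right [ 0.429 -0.127]
back right [1.149 0.251]
back left [0.462 1.133]
blue [0.346 0.142]
pink [0.233 0.327]
bowl [0.352 0.5  ]
0.1 [[268. 192.]]
0.15 [[263. 167.]]
0.2 [[257. 139.]]
```

View pics/a_wrist.png

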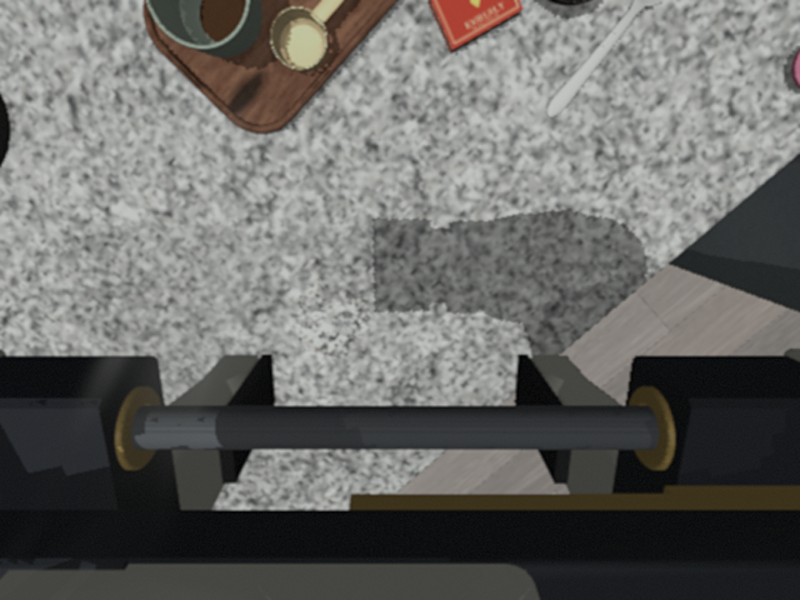

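Careful with the scale: shifts go in shares of 75 cm and turns go in shares of 360 degrees. That gives: 37.5 cm / 75 = 0.5, 29.8 cm / 75 = 0.3973.

>>> {"name": "send_rows", "arguments": {
  "plan": [
    [[0.5,0.3973,0,0,0,0],[0.5,0.3973,0,0,0,0],[0.5,0.3973,0,0,0,0],[0.5,0.3973,0,0,0,0],[0.5,0.3973,0,0,0,0],[0.5,0.3973,0,0,0,0],[0.5,0.3973,0,0,0,0],[0.5,0.3973,0,0,0,0]]
  ],
  "fingers": 0.5
}}

```text
clock: 0.82
tool_pos: [0.3722, 0.3837, 0.2266]
orientation: [-180.0, 0.0, -14.7]
force: [1.6, 1.1, 0.8]
opening: 0.0447
gripper_force: 0.0
```

Converted, 11 cm / 75 = 0.1467, 10 cm / 75 = 0.1333.

>>> {"name": "send_rows", "arguments": {
  "plan": [
    [[0.1467,0.1173,0,0,0,0],[0.1467,0.1173,0,0,0,0],[0.1467,0.1173,0.04,0,0,0],[0.1467,0.1173,0.0933,0,0,0],[0.1467,0.1173,0.1333,0,0,0],[0.1467,0.1173,0.1333,0,0,0],[0.1467,0.1173,0.1333,0,0,0],[0.1467,0.1173,0.1333,0,0,0]]
  ]
}}

```text
clock: 1.48
tool_pos: [0.4563, 0.2736, 0.1283]
orientation: [-180.0, -0.1, -14.7]
force: [-0.1, 1.8, 1.4]
opening: 0.0439
gripper_force: 0.0
```

```bash
cat > look.py <<'E'
import sys,cv2,pickle
from plant import ctrl
from h import *
def look(name,cams=("scene","wrist")):
    o=ctrl.get_obs(); d={"obs":o}
    for n in cams:
        d[n]=ctrl.snapshot(n); cv2.imwrite(f"pics/{name}_{n}.png",cv2.resize(d[n]["img"][:,:,::-1],(800,600),interpolation=cv2.INTER_CUBIC))
    pickle.dump(d,open(name+".pkl","wb")); return d
def delta(x,y,z):
    o=ctrl.get_obs(); R=Rot.from_euler("xyz",o["orientation"],degrees=True).as_matrix()
    return ((np.array([x,y,z])-o["tool_pos"])@R*100).round(2)
from scipy.spatial.transform import Rotation as Rot
E
python3 - <<'E'
from look import *
print(look("c")["obs"]["tool_pos"],delta(.458,.268,.022))
E
```

```text
[0.45626752 0.27357205 0.12829038] [ 0.3   0.62 10.71]
```

View pics/c_wrist.png

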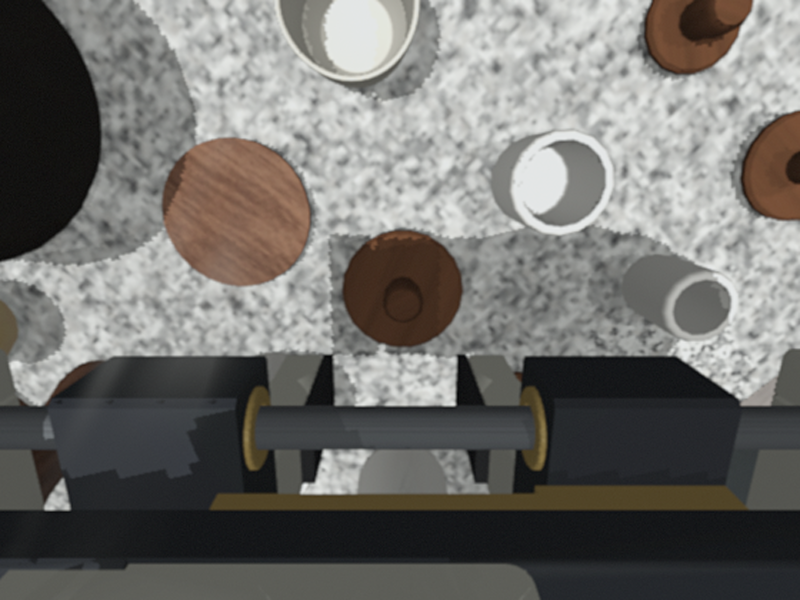

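Wrist view: lid L disc x343–462, y231–347 with its knob top around (403,298), jar S rim x509–613, y130–235, and jar mini rim x663–738, y267–340.

```bash
cat >> h.py <<'E'
def fit(s,box,r,z,sc=.7):  # circle centre from its outline box (xmin,xmax,ymin,ymax) in 800-px picture
    m=(np.array(box)+.5)*sc-.5
    def f(q):
        p=proj(s,circ(q[0],q[1],r,z)); return np.r_[p[:,0].min(),p[:,0].max(),p[:,1].min(),p[:,1].max()]-m
    R=least_squares(f,[.45,.2]); return (R.x*1000).round(1),round(float(np.sqrt(np.mean(R.fun**2))),2)
E
python3 - <<'E'
from look import *
w=pickle.load(open("c.pkl","rb"))["wrist"]
print("lidL",fit(w,(343,462,231,347),.036,.0165),"knob",fit(w,(384,422,278,321),.011,.045))
print("jarS",fit(w,(509,613,130,235),.0245,.060),"jarm",fit(w,(663,738,267,340),.0195,.055))
E
```

```text
lidL (array([456.3, 269.8]), 0.88) knob (array([459.2, 269.1]), 1.16)
jarS (array([499. , 183.3]), 0.96) jarm (array([421.4, 122.5]), 0.71)
```

Converted, 10.6 cm / 75 = 0.1413, 10 cm / 75 = 0.1333.

>>> {"name": "send_rows", "arguments": {
  "plan": [
    [[0.004,0.0067,0.04,0,0,0],[0.004,0.0067,0.08,0,0,0],[0.004,0.0067,0.12,0,0,0],[0.004,0.0067,0.1333,0,0,0],[0.004,0.0067,0.1413,0,0,0],[0.004,0.0067,0.1413,0,0,0],[0.004,0.0067,0.1413,0,0,0]]
  ]
}}

```text
clock: 2.17
tool_pos: [0.4579, 0.2681, 0.0221]
orientation: [-179.9, -0.1, -14.7]
force: [-0.2, 0.4, 0.0]
opening: 0.0439
gripper_force: 0.0
```

>>> {"name": "send_rows", "arguments": {
  "plan": [
    [[0,0,0,0,0,0],[0,0,0,0,0,0],[0,0,0,0,0,0],[0,0,0,0,0,0],[0,0,0,0,0,0],[0,0,0,0,0,0]]
  ],
  "fingers": 0
}}

```text
clock: 2.67
tool_pos: [0.4576, 0.2673, 0.0213]
orientation: [-179.9, -0.0, -14.8]
force: [-2.3, 0.2, 7.8]
opening: 0.0209
gripper_force: 30.0
```

Converted, -10 cm / 75 = -0.1333, -8.1 cm / 75 = -0.108.

>>> {"name": "send_rows", "arguments": {
  "plan": [
    [[0,0,-0.0267,0,0,0],[0,0,-0.0667,0,0,0],[0,0,-0.1067,0,0,0],[-0.02,-0.02,-0.1333,0,0,0],[-0.0533,-0.0533,-0.1333,0,0,0],[-0.0867,-0.0893,-0.1333,0,0,0],[-0.1053,-0.108,-0.1333,0,0,0],[-0.1053,-0.108,-0.1333,0,0,0]]
  ]
}}

```text
clock: 3.33
tool_pos: [0.4001, 0.3683, 0.1208]
orientation: [-179.9, -0.0, -14.6]
force: [-0.6, -0.8, -0.2]
opening: 0.0204
gripper_force: 30.0
```

>>> {"name": "send_rows", "arguments": {
  "plan": [
    [[0,0,0,0,0,0],[0,0,0,0,0,0]]
  ]
}}

```text
clock: 3.5
tool_pos: [0.4011, 0.3648, 0.1202]
orientation: [179.9, 0.0, -14.8]
force: [0.1, -0.0, -0.2]
opening: 0.021
gripper_force: 30.0
```

```bash
python3 - <<'E'
from look import *
d=look("d",("scene","side","wrist"));o=d["obs"];print(o["tool_pos"],o["force"],o["opening"],delta(.402,.366,.0813))
x,y,_=o["tool_pos"]
c=np.round(proj(d["scene"],np.array([[x,y,.1]]))[0]).astype(int);e=np.round(proj(d["side"],np.array([[x,y,.1]]))[0]).astype(int)
print(c,e)
im=[cv2.resize(d[n]["img"][q[1]-50:q[1]+50,q[0]-50:q[0]+50,::-1],(400,400),interpolation=cv2.INTER_CUBIC) for n,q in(("scene",c),("side",e))]
cv2.imwrite("pics/d_crop.png",np.hstack(im))
E
```

```text
[0.40111974 0.36483516 0.12024987] [ 0.10395171 -0.00219594 -0.20383925] 0.020971649361143995 [-0.01 -0.16  3.91]
[213 163] [209 205]
```

View pics/d_crop.png

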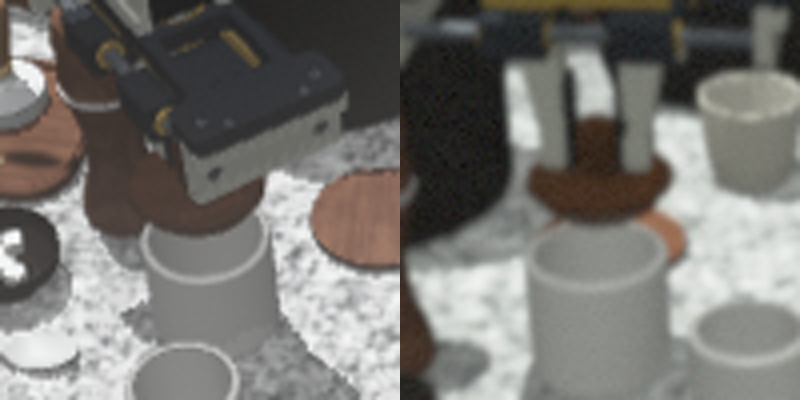

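Crop: the lid hovers over jar L. Side half: disc x527–672, jar rim x524–668. Scene half: disc x131–266, jar rim x141–273.

```bash
cat >> h.py <<'E'
def centre(views,r,z,guess):  # views: (snapshot, offset, scale, xmin, xmax): centre from widths in several cameras
    def f(q):
        e=[]
        for s,off,sc,a,b in views:
            p=proj(s,circ(q[0],q[1],r,z))[:,0]; e+=[p.min()-(off+a/sc-.125),p.max()-(off+b/sc-.125)]
        return e
    R=least_squares(f,guess); return (R.x*1000).round(1),np.round(R.fun,2)
E
python3 - <<'E'
from look import *
d=pickle.load(open("d.pkl","rb"));S,E=d["scene"],d["side"]
print("lid",centre([(S,163,4,131,266),(E,159,4,127,272)],.036,.0135+.0985,[.4,.36]))
print("jar",centre([(S,163,4,141,273),(E,159,4,124,268)],.036,.070,[.4,.36]))
E
```

```text
lid (array([402. , 364.3]), array([-0.3 ,  0.35, -0.43,  0.39]))
jar (array([404.9, 368. ]), array([-0.01,  0.02, -0.12,  0.11]))
```

Converted, 3.3 cm / 75 = 0.044, 3 cm / 75 = 0.04.

>>> {"name": "send_rows", "arguments": {
  "plan": [
    [[0.0013,-0.0027,0.0133,0,0,0],[0.0013,-0.0027,0.0267,0,0,0],[0.0013,-0.0027,0.0347,0,0,0],[0.0013,-0.0027,0.04,0,0,0],[0.0013,-0.0027,0.044,0,0,0],[0.0013,-0.0027,0.044,0,0,0]]
  ]
}}

```text
clock: 4.15
tool_pos: [0.4031, 0.3672, 0.0871]
orientation: [180.0, -0.0, -14.8]
force: [1.1, 0.6, -0.7]
opening: 0.0208
gripper_force: 30.0
```

Converted, 0.5 cm / 75 = 0.0067, 0.4 cm / 75 = 0.0053.

>>> {"name": "send_rows", "arguments": {
  "plan": [
    [[0,0,0.0027,0,0,0],[0,0,0.0053,0,0,0],[0,0,0.0067,0,0,0],[0,0,0.0067,0,0,0]]
  ]
}}

```text
clock: 4.48
tool_pos: [0.403, 0.3673, 0.0825]
orientation: [-180.0, -0.0, -14.8]
force: [2.0, 1.5, -1.7]
opening: 0.0207
gripper_force: 30.0
```

>>> {"name": "send_rows", "arguments": {
  "plan": [
    [[0,0,0,0,0,0],[0,0,0,0,0,0],[0,0,0,0,0,0],[0,0,0,0,0,0]]
  ],
  "fingers": 0.5
}}

```text
clock: 4.82
tool_pos: [0.4027, 0.3667, 0.0825]
orientation: [180.0, 0.0, -14.8]
force: [-0.3, 0.7, 0.7]
opening: 0.0411
gripper_force: 0.0
```

Converted, 15.5 cm / 75 = 0.2067, 14.5 cm / 75 = 0.1933.

>>> {"name": "send_rows", "arguments": {
  "plan": [
    [[0,0,-0.0267,0,0,0],[0,0,-0.0667,0,0,0],[0.0013,0.04,-0.08,0,0,0],[0.004,0.0933,-0.08,0,0,0],[0.0053,0.1467,-0.08,0,0,0],[0.008,0.1933,-0.0667,0,0,0],[0.008,0.2067,-0.04,0,0,0],[0.008,0.2067,-0.0267,0,0,0]]
  ]
}}

```text
clock: 5.48
tool_pos: [0.3675, 0.2122, 0.1017]
orientation: [180.0, 0.1, -14.9]
force: [-0.3, 0.0, 0.2]
opening: 0.044
gripper_force: 0.0
```

```bash
python3 - <<'E'
from look import *
print(look("e",("wrist","side"))["obs"]["tool_pos"],delta(.3685,.216,.022))
E
```

```text
[0.36749295 0.21220856 0.10166866] [-0.03 -0.21  7.96]
```

View pics/e_wrist.png

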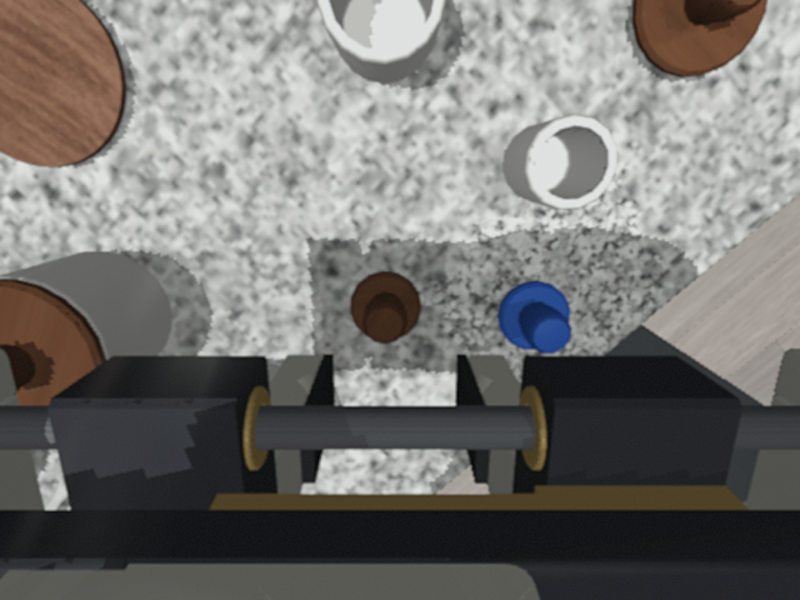

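View pics/e_side.png

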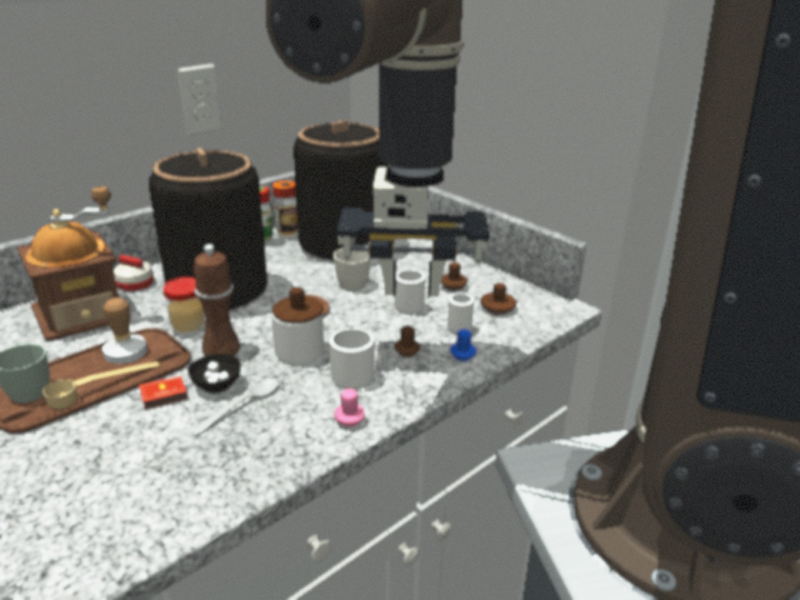

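Lid L sits flat on its jar. In the wrist view, lid mini's disc spans x351–420 with its top at 272, and jar mini's rim spans x526–617, y116–209.

```bash
python3 - <<'E'
from look import *
w=pickle.load(open("e.pkl","rb"))["wrist"]
print("lidm",fit(w,(351,420,272,341),.0195,.0165),"jarm",fit(w,(526,617,115,209),.0195,.055))
E
```

```text
lidm (array([367.9, 217.2]), 0.92) jarm (array([419.6, 122.5]), 1.3)
```

Converted, 7.9 cm / 75 = 0.1053, 7 cm / 75 = 0.0933.

>>> {"name": "send_rows", "arguments": {
  "plan": [
    [[0,-0.0053,0.0267,0,0,0],[0,-0.0053,0.0667,0,0,0],[0,-0.0053,0.0933,0,0,0],[0,-0.0053,0.1053,0,0,0],[0,-0.0053,0.1053,0,0,0],[0,-0.0053,0.1053,0,0,0]]
  ]
}}

```text
clock: 6.08
tool_pos: [0.3705, 0.22, 0.0238]
orientation: [179.9, 0.0, -14.7]
force: [-0.5, -0.3, -0.3]
opening: 0.0437
gripper_force: 0.0
```

>>> {"name": "send_rows", "arguments": {
  "plan": [
    [[0,0,0,0,0,0],[0,0,0,0,0,0],[0,0,0,0,0,0],[0,0,0,0,0,0],[0,0,0,0,0,0],[0,0,0,0,0,0]]
  ],
  "fingers": 0
}}

```text
clock: 6.58
tool_pos: [0.3705, 0.2198, 0.024]
orientation: [-179.9, -0.0, -14.8]
force: [-0.3, -0.5, 3.5]
opening: 0.0209
gripper_force: 30.0
```

>>> {"name": "send_rows", "arguments": {
  "plan": [
    [[0,0,-0.0267,0,0,0],[0,0,-0.0667,0,0,0],[0,0,-0.0933,0,0,0],[0.0267,0.0267,-0.0933,0,0,0],[0.06,0.0667,-0.0933,0,0,0],[0.0867,0.0987,-0.0933,0,0,0],[0.0973,0.1093,-0.0933,0,0,0],[0.0973,0.1093,-0.0933,0,0,0]]
  ]
}}

```text
clock: 7.25
tool_pos: [0.4202, 0.1195, 0.0935]
orientation: [180.0, 0.0, -14.9]
force: [0.3, 0.2, 0.2]
opening: 0.0209
gripper_force: 30.0
```

>>> {"name": "send_rows", "arguments": {
  "plan": [
    [[0,0,0,0,0,0],[0,0,0,0,0,0],[0,0,0,0,0,0]]
  ]
}}

```text
clock: 7.5
tool_pos: [0.4196, 0.1222, 0.0936]
orientation: [-180.0, 0.0, -14.7]
force: [-0.5, 0.3, -0.6]
opening: 0.0214
gripper_force: 30.0
```

```bash
cat >> look.py <<'E'
def crop(name,z):
    d=look(name,("scene","side"));o=d["obs"];print(o["tool_pos"].round(4),o["force"].round(1),o["opening"])
    x,y,_=o["tool_pos"];im=[]
    for n in("scene","side"):
        q=np.round(proj(d[n],np.array([[x,y,z]]))[0]).astype(int)-40;print(n,q)
        im.append(cv2.resize(d[n]["img"][q[1]:q[1]+80,q[0]:q[0]+80,::-1],(400,400),interpolation=cv2.INTER_CUBIC))
    cv2.imwrite(f"pics/{name}_crop.png",np.hstack(im))
E
python3 -c "
from look import *
crop('f',.08)"
```

```text
[0.4196 0.1222 0.0936] [-0.5  0.3 -0.6] 0.021350639917000896
scene [268 182]
side [283 159]
```

View pics/f_crop.png

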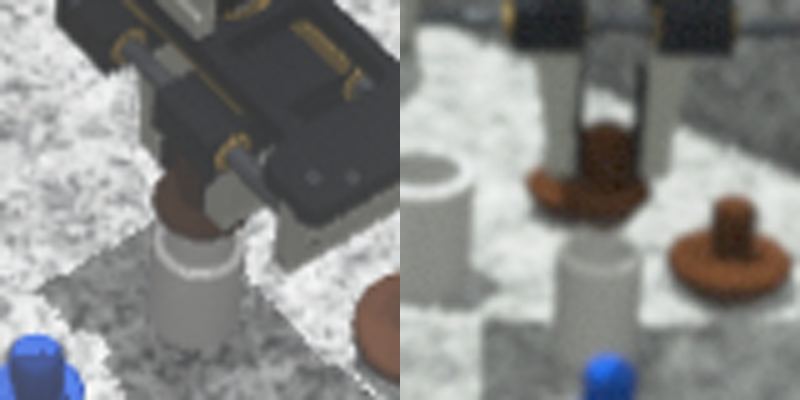

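The scene half shows the mini lid's disc at x152–243 over a jar rim of x151–243. In the side half lid S stands behind the held lid, so only the disc's right edge (648) is usable; the jar rim there is 557–641.

```bash
python3 - <<'E'
from look import *
d=pickle.load(open("f.pkl","rb"));S,E=d["scene"],d["side"]
p=lambda s,x,y,r,z:proj(s,circ(x,y,r,z))
for n,x,y,z in(("lid if at TCP",.4196,.1222,.0706+.0135),("lid -1.3 tool x",.4183,.1225,.0841),("jar 420.5,122",.4205,.122,.055)):
    a=p(S,x,y,.0195,z);b=p(E,x,y,.0195,z)
    print(n,((a[:,0].min()-267.9)*5).round(),((a[:,0].max()-267.9)*5).round(),((a[:,1].max()-181.9)*5).round(),"side",((b[:,0].min()-282.9)*5+400).round(),((b[:,0].max()-282.9)*5+400).round())
E
```

```text
lid if at TCP 148.0 250.0 234.0 side 555.0 647.0
lid -1.3 tool x 146.0 247.0 236.0 side 556.0 648.0
jar 420.5,122 147.0 245.0 278.0 side 552.0 642.0
```

Converted, 1.9 cm / 75 = 0.0253, 1.8 cm / 75 = 0.024.

>>> {"name": "send_rows", "arguments": {
  "plan": [
    [[0.0027,0,0.0067,0,0,0],[0.0027,0,0.0133,0,0,0],[0.0027,0,0.02,0,0,0],[0.0027,0,0.024,0,0,0],[0.0027,0,0.0253,0,0,0],[0.0027,0,0.0253,0,0,0]]
  ]
}}

```text
clock: 8.1
tool_pos: [0.4217, 0.121, 0.0741]
orientation: [180.0, 0.0, -14.8]
force: [0.5, 0.0, -0.3]
opening: 0.021
gripper_force: 30.0
```

Converted, 0.4 cm / 75 = 0.0053, 0.2 cm / 75 = 0.0027.

>>> {"name": "send_rows", "arguments": {
  "plan": [
    [[0,0,0.0027,0,0,0],[0,0,0.0053,0,0,0],[0,0,0.0053,0,0,0],[0,0,0.0053,0,0,0]]
  ]
}}

```text
clock: 8.43
tool_pos: [0.4217, 0.121, 0.0705]
orientation: [180.0, 0.0, -14.8]
force: [0.1, -0.5, -0.7]
opening: 0.0213
gripper_force: 30.0
```

>>> {"name": "send_rows", "arguments": {
  "plan": [
    [[0,0,0,0,0,0],[0,0,0,0,0,0],[0,0,0,0,0,0],[0,0,0,0,0,0]]
  ],
  "fingers": 0.5
}}

```text
clock: 8.77
tool_pos: [0.4218, 0.121, 0.0706]
orientation: [-180.0, -0.0, -14.8]
force: [0.5, 0.4, 0.5]
opening: 0.041
gripper_force: 0.0
```

Converted, 6.7 cm / 75 = 0.0893, 6.6 cm / 75 = 0.088.

>>> {"name": "send_rows", "arguments": {
  "plan": [
    [[0,0,-0.0267,0,0,0],[0,0,-0.0533,0,0,0],[0.0133,0.0133,-0.08,0,0,0],[0.0533,0.0533,-0.08,0,0,0],[0.08,0.08,-0.0667,0,0,0],[0.0893,0.088,-0.04,0,0,0],[0.0893,0.088,-0.04,0,0,0],[0.0893,0.088,-0.04,0,0,0]]
  ]
}}

```text
clock: 9.43
tool_pos: [0.4691, 0.0392, 0.0998]
orientation: [179.9, 0.1, -14.9]
force: [0.2, -0.3, 0.3]
opening: 0.0438
gripper_force: 0.0
```

>>> {"name": "send_rows", "arguments": {
  "plan": [
    [[0,0,0,0,0,0],[0,0,0,0,0,0]]
  ]
}}

```text
clock: 9.6
tool_pos: [0.47, 0.0409, 0.1013]
orientation: [-180.0, -0.1, -14.7]
force: [0.3, -0.5, -0.9]
opening: 0.0439
gripper_force: 0.0
```

```bash
python3 - <<'E'
from look import *
print(look("g",("wrist","side"))["obs"]["tool_pos"],delta(.4703,.0397,.022))
E
```

```text
[0.47000368 0.04087388 0.10134425] [0.06 0.12 7.93]
```

View pics/g_wrist.png

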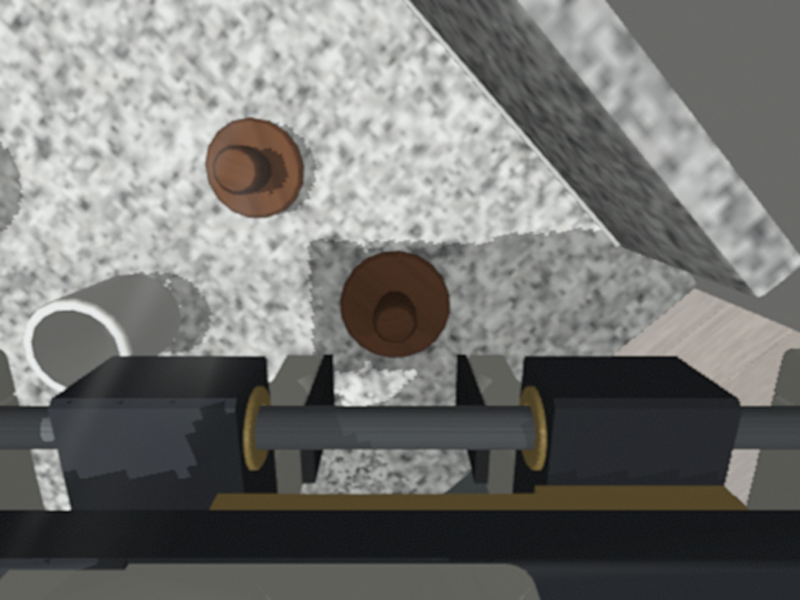

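Wrist view: lid M's disc x341–449, y252–357, lid S's disc x207–302, y119–217, and the side splash beginning to the right at (620,245), clear of the gripper.

```bash
python3 - <<'E'
from look import *
w=pickle.load(open("g.pkl","rb"))["wrist"]
a=fit(w,(341,449,252,357),.030,.0165);print("lidM",a,"lidS",fit(w,(207,302,119,217),.0245,.0155))
x,y=a[0]/1000; print(delta((x+.4703)/2,(y+.0397)/2,.022))
E
```

```text
lidM (array([469.8,  40.8]), 1.17) lidS (array([555.8,  90.3]), 1.49)
[0.02 0.07 7.93]
```

Converted, 7.9 cm / 75 = 0.1053, 7 cm / 75 = 0.0933.

>>> {"name": "send_rows", "arguments": {
  "plan": [
    [[0,0,0.0267,0,0,0],[0,0,0.0667,0,0,0],[0,0,0.0933,0,0,0],[0,0,0.1053,0,0,0],[0,0,0.1053,0,0,0],[0,0,0.1053,0,0,0]]
  ]
}}

```text
clock: 10.2
tool_pos: [0.4701, 0.0405, 0.0221]
orientation: [180.0, -0.0, -14.7]
force: [0.1, -0.5, 0.5]
opening: 0.0435
gripper_force: 0.0
```

>>> {"name": "send_rows", "arguments": {
  "plan": [
    [[0,0,0,0,0,0],[0,0,0,0,0,0],[0,0,0,0,0,0],[0,0,0,0,0,0],[0,0,0,0,0,0],[0,0,0,0,0,0]]
  ],
  "fingers": 0
}}

```text
clock: 10.7
tool_pos: [0.4703, 0.0404, 0.0222]
orientation: [-180.0, -0.1, -14.8]
force: [-1.3, 0.8, 5.5]
opening: 0.0207
gripper_force: 30.0
```

Converted, -12 cm / 75 = -0.16, -9.3 cm / 75 = -0.124.

>>> {"name": "send_rows", "arguments": {
  "plan": [
    [[0,0,-0.0267,0,0,0],[0,0,-0.0667,0,0,0],[0,0,-0.1133,0,0,0],[0,0,-0.16,0,0,0],[-0.02,-0.02,-0.16,0,0,0],[-0.0533,-0.0533,-0.16,0,0,0],[-0.0867,-0.0893,-0.16,0,0,0],[-0.12,-0.124,-0.16,0,0,0]]
  ]
}}

```text
clock: 11.37
tool_pos: [0.4055, 0.1537, 0.1419]
orientation: [-180.0, -0.0, -14.9]
force: [0.6, 0.2, -1.3]
opening: 0.0209
gripper_force: 30.0
```

Converted, -12.3 cm / 75 = -0.164, -11.8 cm / 75 = -0.1573.

>>> {"name": "send_rows", "arguments": {
  "plan": [
    [[-0.0333,-0.0347,0,0,0,0],[-0.0667,-0.0693,0,0,0,0],[-0.1,-0.104,0,0,0,0],[-0.1293,-0.1347,0,0,0,0],[-0.1467,-0.1533,0,0,0,0],[-0.1573,-0.164,0.0133,0,0,0],[-0.1573,-0.164,0.0267,0,0,0],[-0.1573,-0.164,0.04,0,0,0]]
  ]
}}

```text
clock: 12.03
tool_pos: [0.3231, 0.3028, 0.1112]
orientation: [-180.0, 0.0, -14.7]
force: [-0.3, -1.1, -0.4]
opening: 0.0209
gripper_force: 30.0
```

>>> {"name": "send_rows", "arguments": {
  "plan": [
    [[0,0,0,0,0,0],[0,0,0,0,0,0]]
  ]
}}

```text
clock: 12.2
tool_pos: [0.3235, 0.3016, 0.1113]
orientation: [179.9, 0.0, -14.8]
force: [-0.1, 0.1, -1.7]
opening: 0.0207
gripper_force: 30.0
```

```bash
python3 -c "
from look import *
crop('i',.09);print(delta(.3245,.3026,.11))"
```

```text
[0.3235 0.3016 0.1113] [-0.1  0.1 -1.7] 0.020704575781893046
scene [167 161]
side [207 186]
[ 0.04 -0.06  0.21]
```

View pics/i_crop.png

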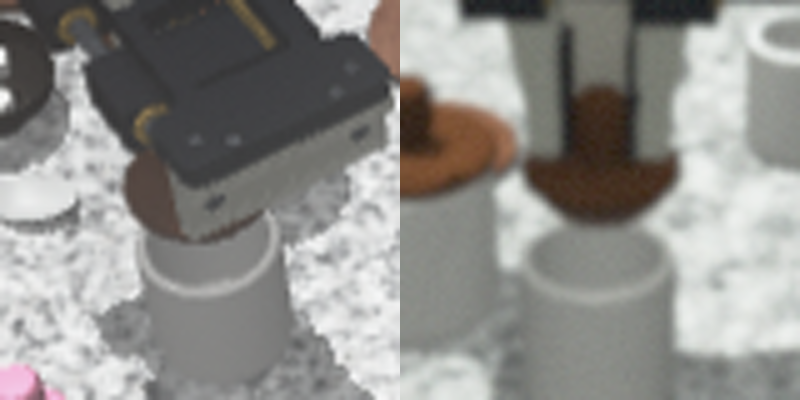

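Lid M hovers over jar M. Side half: disc x525–678, rim x523–675. Scene half: rim x138–278, bottom 297, with the disc's left edge at 124.

```bash
python3 - <<'E'
from look import *
d=pickle.load(open("i.pkl","rb"));S,E=d["scene"],d["side"]
for n,x,y,z in(("lid at TCP",.3235,.3016,.0891+.0135),("jar 324.5,302.6",.3245,.3026,.065)):
    a=(proj(S,circ(x,y,.03,z))-[166.9,160.9])*5;b=(proj(E,circ(x,y,.03,z))-[206.9,185.9])*5
    print(n,a.min(0).round(),a.max(0).round(),"side",b.min(0).round()+[400,0],b.max(0).round()+[400,0])
print("jar",centre([(S,167,5,138,278),(E,207,5,123,275)],.03,.065,[.32,.3]))
E
```

```text
lid at TCP [119. 125.] [273. 239.] side [520. 131.] [682. 212.]
jar 324.5,302.6 [134. 185.] [282. 297.] side [520. 214.] [679. 298.]
jar (array([324.8, 302.9]), array([-0.77,  0.85, -0.66,  0.6 ]))
```

Converted, 2.9 cm / 75 = 0.0387, 2.8 cm / 75 = 0.0373.

>>> {"name": "send_rows", "arguments": {
  "plan": [
    [[0.0013,-0.0013,0.0133,0,0,0],[0.0013,-0.0013,0.024,0,0,0],[0.0013,-0.0013,0.032,0,0,0],[0.0013,-0.0013,0.0373,0,0,0],[0.0013,-0.0013,0.0387,0,0,0],[0.0013,-0.0013,0.0387,0,0,0]]
  ]
}}

```text
clock: 12.8
tool_pos: [0.3249, 0.3029, 0.0824]
orientation: [180.0, 0.0, -14.8]
force: [-1.4, 2.0, -1.0]
opening: 0.0209
gripper_force: 30.0
```

Converted, 0.4 cm / 75 = 0.0053, 0.2 cm / 75 = 0.0027.

>>> {"name": "send_rows", "arguments": {
  "plan": [
    [[0,0,0.0027,0,0,0],[0,0,0.0053,0,0,0],[0,0,0.0053,0,0,0],[0,0,0.0053,0,0,0]]
  ]
}}

```text
clock: 13.13
tool_pos: [0.3249, 0.3029, 0.0786]
orientation: [-180.0, -0.0, -14.8]
force: [-0.6, 0.8, -1.2]
opening: 0.0207
gripper_force: 30.0
```

>>> {"name": "send_rows", "arguments": {
  "plan": [
    [[0,0,0,0,0,0],[0,0,0,0,0,0],[0,0,0,0,0,0],[0,0,0,0,0,0]]
  ],
  "fingers": 0.5
}}

```text
clock: 13.47
tool_pos: [0.3249, 0.3026, 0.0786]
orientation: [180.0, -0.0, -14.8]
force: [0.1, 0.2, -0.8]
opening: 0.0409
gripper_force: 0.0
```

Converted, 18 cm / 75 = 0.24, 14.5 cm / 75 = 0.1933.

>>> {"name": "send_rows", "arguments": {
  "plan": [
    [[0,0,-0.0267,0,0,0],[0,0,-0.06,0,0,0],[0.0133,0.0067,-0.08,0,0,0],[0.0533,0.028,-0.08,0,0,0],[0.1,0.0533,-0.08,0,0,0],[0.1467,0.0773,-0.08,0,0,0],[0.1933,0.1027,-0.08,0,0,0],[0.24,0.1267,-0.08,0,0,0]]
  ]
}}

```text
clock: 14.13
tool_pos: [0.4758, 0.1635, 0.1388]
orientation: [-180.0, -0.0, -14.7]
force: [0.1, 1.6, -0.5]
opening: 0.0437
gripper_force: 0.0
```

Converted, 9.8 cm / 75 = 0.1307, 7 cm / 75 = 0.0933.

>>> {"name": "send_rows", "arguments": {
  "plan": [
    [[0.0467,0.0253,0,0,0,0],[0.0933,0.0493,0.0133,0,0,0],[0.1307,0.0693,0.0267,0,0,0],[0.1307,0.0693,0.0533,0,0,0],[0.1307,0.0693,0.0533,0,0,0],[0.1307,0.0693,0.0533,0,0,0]]
  ]
}}

```text
clock: 14.63
tool_pos: [0.5552, 0.0889, 0.0976]
orientation: [179.9, 0.1, -14.8]
force: [-0.2, 0.4, 0.7]
opening: 0.0439
gripper_force: 0.0
```

```bash
python3 - <<'E'
from look import *
o=look("k",("wrist","scene"))["obs"];print(o["tool_pos"],o["force"],delta(.5562,.0898,.022))
E
```

```text
[0.55523993 0.08886603 0.09755187] [-0.17422382  0.35867217  0.65577274] [0.01 0.05 7.74]
```

Converted, 7.6 cm / 75 = 0.1013, 0.05 cm / 75 = 0.0007.

>>> {"name": "send_rows", "arguments": {
  "plan": [
    [[0.0007,0,0.0267,0,0,0],[0.0007,0,0.0667,0,0,0],[0.0007,0,0.0933,0,0,0],[0.0007,0,0.1013,0,0,0],[0.0007,0,0.1013,0,0,0],[0.0007,0,0.1013,0,0,0]]
  ]
}}

```text
clock: 15.23
tool_pos: [0.5574, 0.0906, 0.024]
orientation: [-180.0, -0.1, -14.7]
force: [0.4, 0.9, -0.1]
opening: 0.0436
gripper_force: 0.0
```

>>> {"name": "send_rows", "arguments": {
  "plan": [
    [[0,0,0,0,0,0],[0,0,0,0,0,0],[0,0,0,0,0,0],[0,0,0,0,0,0],[0,0,0,0,0,0],[0,0,0,0,0,0]]
  ],
  "fingers": 0
}}

```text
clock: 15.73
tool_pos: [0.5572, 0.0898, 0.0232]
orientation: [-180.0, -0.1, -14.8]
force: [-1.3, 1.1, 5.3]
opening: 0.0209
gripper_force: 30.0
```

Converted, -7.9 cm / 75 = -0.1053, -7.7 cm / 75 = -0.1027.

>>> {"name": "send_rows", "arguments": {
  "plan": [
    [[0,0,-0.0267,0,0,0],[0,0,-0.0667,0,0,0],[0,0,-0.1027,0,0,0],[-0.02,-0.02,-0.1027,0,0,0],[-0.0533,-0.0533,-0.1027,0,0,0],[-0.0867,-0.0827,-0.1027,0,0,0],[-0.1053,-0.0987,-0.1027,0,0,0],[-0.1053,-0.0987,-0.1027,0,0,0]]
  ]
}}

```text
clock: 16.4
tool_pos: [0.4976, 0.1834, 0.0997]
orientation: [-180.0, 0.0, -14.6]
force: [-0.7, -0.6, -1.2]
opening: 0.0208
gripper_force: 30.0
```

>>> {"name": "send_rows", "arguments": {
  "plan": [
    [[0,0,0,0,0,0],[0,0,0,0,0,0],[0,0,0,0,0,0]]
  ]
}}

```text
clock: 16.65
tool_pos: [0.4994, 0.1807, 0.0994]
orientation: [180.0, 0.0, -14.8]
force: [-0.1, 0.9, -0.9]
opening: 0.0206
gripper_force: 30.0
```

```bash
python3 - <<'E'
from look import *
crop('n',.085)
d=pickle.load(open("n.pkl","rb"));S,E=d["scene"],d["side"];x,y,z=d["obs"]["tool_pos"]
for n,x,y,z in(("lid at TCP",x,y,z-.0232+.0135),("jar 499,182",.499,.182,.06)):
    o=[np.round(proj(s,np.array([[*d["obs"]["tool_pos"][:2],.085]]))[0])-40 for s in(S,E)]
    a=(proj(S,circ(x,y,.0245,z))-o[0]+.1)*5;b=(proj(E,circ(x,y,.0245,z))-o[1]+.1)*5
    print(n,a.min(0).round(),a.max(0).round(),"side",b.min(0).round()+[400,0],b.max(0).round()+[400,0])
E
```

```text
[0.4994 0.1807 0.0994] [-0.1  0.9 -0.9] 0.02061728016758631
scene [269 143]
side [248 143]
lid at TCP [143. 153.] [261. 238.] side [544. 166.] [653. 214.]
jar 499,182 [137. 201.] [252. 285.] side [540. 225.] [648. 274.]
```

View pics/n_crop.png

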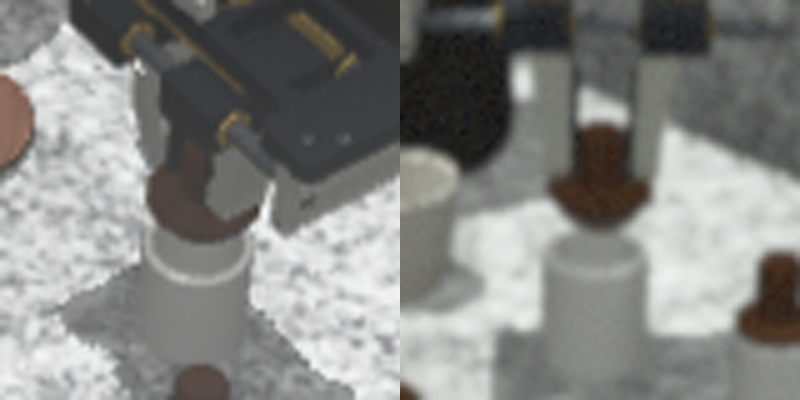

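The lid S disc (side x549–650, scene x147–261) is centred within about 1.5 mm over jar S (side rim x545–648, scene x143–251).

Converted, 2.1 cm / 75 = 0.028, 1.7 cm / 75 = 0.0227.

>>> {"name": "send_rows", "arguments": {
  "plan": [
    [[0,-0.0013,0.008,0,0,0],[0,-0.0013,0.016,0,0,0],[0,-0.0013,0.0227,0,0,0],[0,-0.0013,0.0267,0,0,0],[0,-0.0013,0.028,0,0,0],[0,-0.0013,0.028,0,0,0]]
  ]
}}

```text
clock: 17.25
tool_pos: [0.4993, 0.1821, 0.078]
orientation: [179.9, 0.0, -14.8]
force: [-0.3, 0.3, -0.1]
opening: 0.0208
gripper_force: 30.0
```

Converted, 0.4 cm / 75 = 0.0053, 0.2 cm / 75 = 0.0027.

>>> {"name": "send_rows", "arguments": {
  "plan": [
    [[0,0,0.0027,0,0,0],[0,0,0.0053,0,0,0],[0,0,0.0053,0,0,0],[0,0,0.0053,0,0,0]]
  ]
}}

```text
clock: 17.58
tool_pos: [0.4995, 0.1823, 0.0746]
orientation: [-180.0, -0.0, -14.8]
force: [-0.0, 0.4, -0.7]
opening: 0.0207
gripper_force: 30.0
```

>>> {"name": "send_rows", "arguments": {
  "plan": [
    [[0,0,0,0,0,0],[0,0,0,0,0,0],[0,0,0,0,0,0],[0,0,0,0,0,0]]
  ],
  "fingers": 0.5
}}

```text
clock: 17.92
tool_pos: [0.4995, 0.1823, 0.0747]
orientation: [-180.0, -0.0, -14.8]
force: [1.0, -0.1, -0.6]
opening: 0.0411
gripper_force: 0.0
```

Converted, 12 cm / 75 = 0.16, 9 cm / 75 = 0.12.

>>> {"name": "send_rows", "arguments": {
  "plan": [
    [[0,0,-0.0267,0,0,0],[0,0,-0.0533,0,0,0],[0,0,-0.08,0,0,0],[-0.0267,0.0267,-0.0933,0,0,0],[-0.0533,0.0667,-0.0933,0,0,0],[-0.0533,0.12,-0.0933,0,0,0],[-0.0533,0.16,-0.0933,0,0,0],[-0.0533,0.16,-0.0933,0,0,0]]
  ]
}}

```text
clock: 18.58
tool_pos: [0.4275, 0.0728, 0.1446]
orientation: [180.0, 0.1, -14.9]
force: [-0.3, -0.1, -1.0]
opening: 0.0439
gripper_force: 0.0
```

```bash
python3 - <<'E'
from look import *
d=look("q",("scene","side"));print(d["obs"]["tool_pos"],d["obs"]["clock"])
a=d["scene"]["img"][145:285,180:380,::-1];b=d["side"]["img"][150:290,180:380,::-1]
cv2.imwrite("pics/q_crop.png",cv2.resize(np.vstack([a,b]),None,fx=2.14,fy=2.14,interpolation=cv2.INTER_CUBIC))
E
```

```text
[0.42747294 0.0728415  0.14462211] 18.5833
```

View pics/q_crop.png

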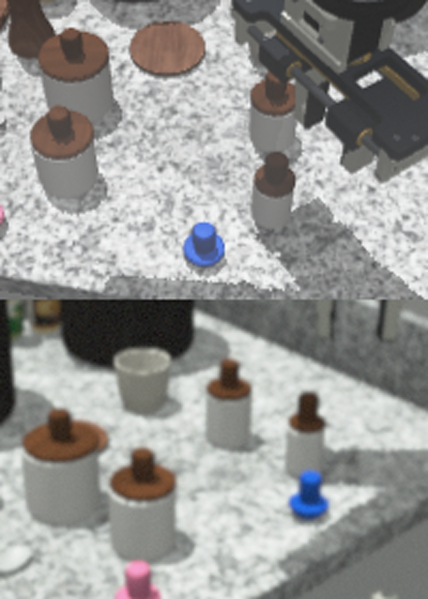

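All four lids sit flat on their jars: in the crop they are at (73,60), (62,135), (273,97) and (273,180). The coaster and the cup have not moved, and the gripper is clear.

>>> {"name": "send_rows", "arguments": {
  "plan": [
    [[0,0,0,0,0,0],[0,0,0,0,0,0],[0,0,0,0,0,0],[0,0,0,0,0,0]]
  ]
}}

```text
clock: 19.02
tool_pos: [0.4304, 0.077, 0.1444]
orientation: [180.0, 0.0, -14.7]
force: [-0.2, -0.1, -0.2]
opening: 0.0439
gripper_force: 0.0
```

```bash
python3 -c "
from plant import ctrl
print(ctrl.close_job())"
```

```text
the job is handed in; nothing more can be done
None
```

All four lids look flat on their matching jars in the last pictures; the coaster and espresso cup were left alone, and I handed the job in at about 19 s (no verdict came back).

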